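Fasten the hall cabinet's lever latch

ROBOT

A 7-joint arm with a two-finger parallel gripper is mounted at the origin on the work surface. World frame = base frame: x ahead of the robot, y to its left, z up, the work surface at z = 0. Lengths are in mm, angles in rad, forces in N, time in s.
With the tool pointing down it reaches from about 400 to 850 mm from the base axis. Payload 4.5 kg.
Tool frame: the origin (TCP) lies midway between the tips of the shut fingers; the grasp point (between the pads) lies 19 mm behind it; z points along the fingers, y is the line along which they close (so a half turn about z gives the same grasp; the last joint's range is limited). The gripper opens to 85 mm and grips with 20 to 120 N. Pads are 22 mm wide; open, the fingers measure 114 mm over their backs; the gripper's body (76 mm by 85 mm) begins 54 mm behind the grasp point. The pads swing forward as they close: fully open they stand 13 mm farther back than shut.
Start: joints at [1.263, 0.689, -0.195, 1.565, 0.157, 0.902, -0.215], TCP at [209.52, -588.86, 231.317] pointing down, gripper open.
Joint ranges: [-3.01, 3.01], [-0.46, 2.08], [-1.47, 1.51], [0.13, 2.56], [-1, 4.14], [0.04, 2.09], [-2.66, 2.66]. Speed limits (rad/s): [2.57, 2.57, 3.14, 3.14, 3.14, 3.14, 3.14].

INTERFACE

Orientations are given as a rotation vector (axis times angle).
In Python, from cell import env, cams, job gives the robot as it stands.
- The arm moves only by the tool play_rows, never from a script. Its argument "steps" is a list of rows, each an object of numbers: "tx", "ty", "tz": the shift along the tool's x, y, z as a fraction of full scale; "turn": the turn about the tool's z as a fraction of full scale. A call has 1 to 12 rows; each row is the pose to reach, as a shift and turn from the pose commanded when the call began, along the tool's axes at that moment; what a row does not reach only later rows make up. Full scale, the value 1, is 0.2 m for a shift and 90 degrees for a turn. A row lasts 1/12 s, in which the tool goes at most 41.7 mm and 7.16 degrees, less where a joint would pass 70% of its speed; a pose out of reach is approached as far as the arm can. A call with a number of a shift or a turn outside -1 to 1 is refused whole. A call with a gripper value outside its range is refused whole. "hand" is the gripper's target within -1 to 1 (fully open at 1, half-way at 0, shut at -1), set as the call begins (left out, the last holds). The fingers move at their own pace and stop on an object; the grip force is fixed at half the most. Time passes only in rows, so rows that repeat a pose let the fingers close. It gives the time, the measured TCP pose, the force, the opening and the grip force at its end, in the units of the state.
- env.observe(): the state, without advancing time (a new reading comes with each control period).
- cams.camera(name): name is "side" or "top" or "wrist"; returns a dict with "image" (400x640x3 uint8, red, green, blue), "fx", "fy", "cx", "cy" (pixels), "eye" and "orientation" of the camera in the world. Camera axes: x right, y up, looking along -z (the intrinsics and any distortion apply to the point x, -y, -z); pixel columns grow to the right and rows downward; lengths in mm; the calibration is good to about 2 mm. The wrist camera is an equidistant fisheye: a pixel r from the principal point sees the ray r / f radians off the axis. A picture is of the moment at which its call begins. There is no depth.
- job.close_job(): hands the job in; it is judged then, once.
The state is a dict: "time": time; "q": joint angles; "qvel": joint speeds; "joint_efforts": joint torques, N m; "tcp_pos": TCP position; "tool_rot": TCP orientation; "contact_force": force on the tool from outside, world axes, zero at the start; "torque": the same for the moment, N m; "width": finger opening in mm; "grip_force": force on a finger pad.
Only numpy, scipy, OpenCV 4.12 (cv2) and the standard library are available. Lean on these libraries where they do the work, as an engineer would, in place of code of your own. Each camera call takes 0.05 s, during which the arm holds its last target. There are 200 camera calls.

TASK

Fasten the long-levered latch on top of the green steel cabinet: swing its lever clockwise (seen from above), up over the hump of its cam, until it drops fully into the low notch, then let go. Leave the short winged knob on the other hatch as it is.

Things in the scene. Friction and masses are not known exactly. Their poses are not given: they have to be found in the camera images.
- latch (a joint): Turn of the steel lever latch (rad), growing clockwise from above about latch_pivot; stops at -0.1 and 1.5. Near 0: unfastened, in a shallow seat. The cam lifts the lever 7 mm (hump, at 0.6 rad), then it drops to 9 to 10 mm below its start height in the notch at 1.4. A spring presses it down (10 N): the paddle needs 4 to 8 N sideways; past 0.9 it runs into the notch by itself and stays.
- latch_grip (a point): Centre of the upright steel paddle at the lever's end: 36 mm long along the lever, 14 thick, 40 tall, 90 mm from the turning axis, 44 mm above the cabinet's top at the start; turns, rises and drops with the lever. x axis outwards along the lever, z up. A bar 14 wide, 12 tall joins its lower end to the 38 mm hub. Points roughly to the robot all the way; nothing tall within 40 mm of its path.
- latch_pivot (a point): Fixed point on the latch's upright turning axis, 44 mm above the cabinet's flat top (height of the paddle's centre in the shallow seat). The latch stands on a dark steel plate 120 mm square, 8 thick, on either one of the cabinet's two hatches; a curved aluminium cam rail, 46 to 58 mm from the axis, lies under the lever.
- wing_tip (a point): End of one wing of the other fitting, to be left alone: a short symmetric steel winged knob, 52 mm across, 9 thick, on a like plate on the other hatch, 0.3 m from the latch. The point lies 26 mm from the knob's upright axis, 40 mm above the cabinet's top. The knob turns easily if knocked.

How it is judged:
By the outcome, as a careful person would: the job done as asked, in the order asked, and still so for the second after the job is handed in, with the robot touching nothing.
It also fails if it takes over 35 s, if anything falls off the work surface, if the arm or the gripper's body presses on something with over 40 N, if the wrist force passes 120 N, or if a joint passes its speed limit or range.

## Working session

There is one attempt and no reset: what is moved stays moved. The work goes in short steps, Python scripts to look and compute and a tool call to move; the robot and the scene stay as the last step left them, time stands still between calls to the robot, and variables do not carry over. Pictures are saved under pics/ and viewed, at most 10 in all, crops included, and the job is handed in when it is done.

Besides the shell and the picture viewer there is one more tool, called after "Call:" as name([rows], argument=value, ...), one row to a line, values as JSON. play_rows: Moves the arm, as the interface text tells. Shift numbers are shares of 0.2 m and turn numbers shares of 90 degrees, none past 1 either way. Its arguments: {"type":"object","properties":{"steps":{"type":"array","items":{"type":"object","properties":{"tx":{"type":"number"},"ty":{"type":"number"},"tz":{"type":"number"},"turn":{"type":"number"}}}},"hand":{"type":"number"}},"required":["steps"]}

```bash
mkdir -p pics; ls; python3 - <<'E'
from cell import env,cams
import cv2,pickle
s=env.observe();print({k:s[k] for k in('time','tcp_pos','tool_rot','contact_force','width')})
d={}
for n in('side','top','wrist'):
    c=cams.camera(n);d[n]=c;cv2.imwrite(f'pics/{n}0.png',c['image'][:,:,::-1]);print(n,{k:v for k,v in c.items() if k!='image'})
pickle.dump(d,open('c0.pkl','wb'))
E
```

```text
pics
{'time': 0.0, 'tcp_pos': array([ 209.20611533, -588.25093261,  230.47839564]), 'tool_rot': array([-3.09402845e+00, -5.34121601e-01,  7.30349956e-04]), 'contact_force': array([-0.12877448,  0.79889469, -0.6509025 ]), 'width': 85.41630050322902}
side {'fx': 392.64282323263694, 'fy': 392.64282323263694, 'cx': 322.71080440332463, 'cy': 189.93592386329627, 'eye': array([525.65623433, 552.18057132, 627.91876434]), 'orientation': array([ 0.10908991, -1.21931788, -2.72130155])}
top {'fx': 421.54948247388955, 'fy': 421.54948247388955, 'cx': 322.77680778703126, 'cy': 205.8088054494349, 'eye': array([573.88999989,  31.84871745, 815.11765215]), 'orientation': array([ 0.02567889, -0.04833377, -1.57751591])}
wrist {'fx': 309.70691628693146, 'fy': 309.70691628693146, 'cx': 316.7143430639941, 'cy': 193.67314271848903, 'eye': array([ 271.18775556, -567.5564866 ,  373.27407166]), 'orientation': array([-0.22899643,  0.16386901, -1.22192873])}
```

View pics/top0.png

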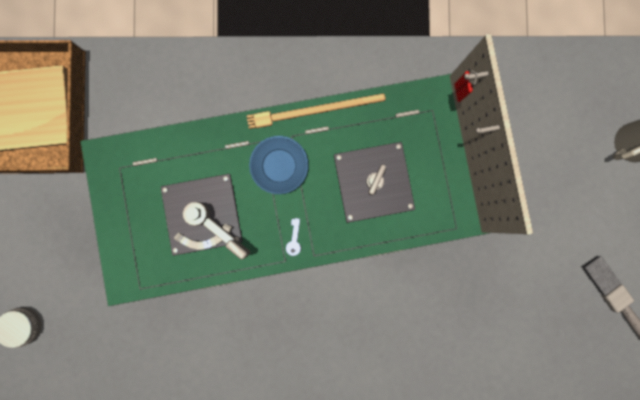

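View pics/side0.png

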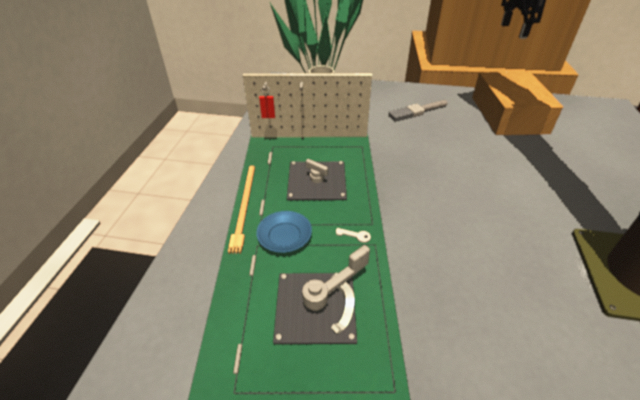

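The top view shows the latch hub near (195,214), its paddle near (238,246), and the winged knob at (375,180). A tall pegboard stands at the right, between the arm and the latch. The side view shows the hub at (315,293) and the paddle at (359,258). I'll enlarge the latch in both views.

```bash
cat > h.py <<'E'
import numpy as np,pickle
from scipy.spatial.transform import Rotation as R
def ray(c,p):
    v=np.array([(p[0]-c['cx'])/c['fx'],-(p[1]-c['cy'])/c['fy'],-1.])
    return np.array(c['eye']),R.from_rotvec(c['orientation']).apply(v/np.linalg.norm(v))
def tri(cs,ps):
    A=0;b=0
    for c,p in zip(cs,ps):
        e,d=ray(c,p);P=np.eye(3)-np.outer(d,d);A=A+P;b=b+P@e
    x=np.linalg.solve(A,b)
    r=[np.linalg.norm((np.eye(3)-np.outer(d,d))@(x-e)) for e,d in(ray(c,p) for c,p in zip(cs,ps))]
    return x.round(1),np.round(r,1)
def plane(c,p,z):
    e,d=ray(c,p);return (e+d*(z-e[2])/d[2]).round(1)
E
python3 - <<'E'
from h import *
import cv2
d=pickle.load(open('c0.pkl','rb'));T,S=d['top'],d['side']
for n,a,b in[('screw1',(165,190),(278,337)),('screw2',(226,179),(284,276)),('screw4',(175,250),(353,337)),('hub',(195,212),(315,286)),('pegA',(490,37),(245,74)),('pegB',(530,232),(371,74)),('knobscrew',(398,146),(294,164)),('plate',(279,165),(285,233))]:
    print(n,*tri([T,S],[a,b]))
a=cv2.resize(T['image'][165:275,145:260],None,fx=5,fy=5,interpolation=cv2.INTER_CUBIC)
cv2.imwrite('pics/tc.png',a[:,:,::-1])
a=cv2.resize(S['image'][235:350,265:380],None,fx=5,fy=5,interpolation=cv2.INTER_CUBIC)
cv2.imwrite('pics/sc.png',a[:,:,::-1])
E
```

```text
screw1 [637.  288.9  98.5] [0.8 0.8]
screw2 [654.7 185.7  98.9] [0.3 0.3]
screw4 [533.5 270.9  98.7] [1.2 1.2]
hub [596.3 225.2 142.3] [0.8 0.8]
pegA [ 831.1 -208.3  249.9] [0.3 0.3]
pegB [ 562.7 -256.   248.9] [0.6 0.6]
knobscrew [ 708.6 -109.3   95.8] [1.5 1.5]
plate [676.8  95.4  99.9] [0.9 0.9]
```

View pics/tc.png

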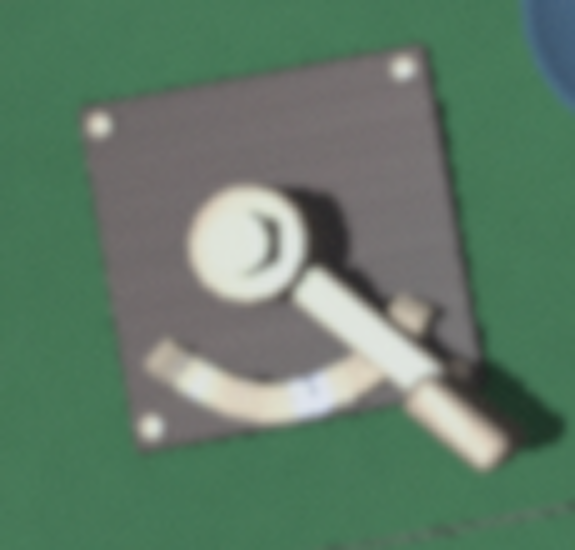

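View pics/sc.png

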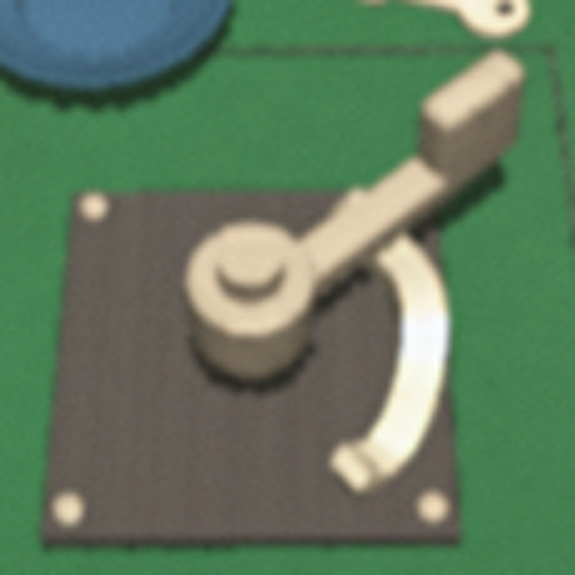

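The crops show the hub top centre at top px (194.5,213.5), paddle top face about (237.5,249.5) in the top view and (359.4,253) in the side view. The cam rail curves clockwise from the paddle.

```bash
python3 - <<'E'
from h import *
d=pickle.load(open('c0.pkl','rb'));T,S=d['top'],d['side']
print(tri([T,S],[(237.5,249.5),(359.4,253)]))
print('top z154',plane(T,(237.5,249.5),154),'side',plane(S,(359.4,253),154))
print('hubtop',tri([T,S],[(145+233/5,165+243/5),(265+252/5,235+262/5)]))
o=R.from_rotvec([-3.09402845,-.534121601,7.3e-4]).as_matrix();print(o.round(3))
E
```

```text
(array([537.7, 156.9, 147.1]), array([0.3, 0.3]))
top z154 [537.7 155.6 154. ] side [537.8 162.6 154. ]
hubtop (array([594.2, 229.6, 145.6]), array([0.2, 0.2]))
[[ 0.942  0.335 -0.001]
 [ 0.335 -0.942  0.002]
 [-0.    -0.002 -1.   ]]
```

Call:
play_rows([
  {"tx":0.05,"ty":-0.05,"tz":-0.1},
  {"tx":0.15,"ty":-0.14,"tz":-0.25},
  {"tx":0.27,"ty":-0.25,"tz":-0.4},
  {"tx":0.4,"ty":-0.38,"tz":-0.45},
  {"tx":0.53,"ty":-0.5,"tz":-0.45},
  {"tx":0.66,"ty":-0.62,"tz":-0.45},
  {"tx":0.79,"ty":-0.74,"tz":-0.45},
  {"tx":0.9,"ty":-0.85,"tz":-0.45},
  {"tx":0.97,"ty":-0.92,"tz":-0.45},
  {"tx":0.97,"ty":-0.92,"tz":-0.45},
], hand=-1)

```text
invalid input
```

Call:
play_rows([
  {"tx":0.05,"ty":-0.05},
  {"tx":0.15,"ty":-0.14},
  {"tx":0.27,"ty":-0.25},
  {"tx":0.4,"ty":-0.38},
  {"tx":0.53,"ty":-0.5},
  {"tx":0.66,"ty":-0.62},
  {"tx":0.79,"ty":-0.74},
  {"tx":0.9,"ty":-0.85},
  {"tx":0.97,"ty":-0.92},
  {"tx":0.97,"ty":-0.92},
])

```text
invalid input
```

Call:
play_rows([
  {"tx":0.05,"ty":-0.05,"tz":-0.1,"turn":0},
  {"tx":0.15,"ty":-0.14,"tz":-0.25,"turn":0},
  {"tx":0.27,"ty":-0.25,"tz":-0.4,"turn":0},
  {"tx":0.4,"ty":-0.38,"tz":-0.45,"turn":0},
  {"tx":0.53,"ty":-0.5,"tz":-0.45,"turn":0},
  {"tx":0.66,"ty":-0.62,"tz":-0.45,"turn":0},
  {"tx":0.79,"ty":-0.74,"tz":-0.45,"turn":0},
  {"tx":0.9,"ty":-0.85,"tz":-0.45,"turn":0},
  {"tx":0.97,"ty":-0.92,"tz":-0.45,"turn":0},
  {"tx":0.97,"ty":-0.92,"tz":-0.45,"turn":0},
], hand=-1)

```text
time: 0.98
tcp_pos: [333.2, -345.5, 321.5]
tool_rot: [-3.091, -0.547, -0.002]
contact_force: [0.8, 0.1, 0.0]
width: -0.2
grip_force: 0.0
```

Call:
play_rows([
  {"tx":0.05,"ty":-0.05,"tz":0,"turn":0},
  {"tx":0.15,"ty":-0.14,"tz":0,"turn":0},
  {"tx":0.27,"ty":-0.25,"tz":0,"turn":0},
  {"tx":0.4,"ty":-0.38,"tz":0,"turn":0},
  {"tx":0.53,"ty":-0.5,"tz":0,"turn":0},
  {"tx":0.66,"ty":-0.62,"tz":0,"turn":0},
  {"tx":0.79,"ty":-0.74,"tz":0,"turn":0},
  {"tx":0.9,"ty":-0.85,"tz":0,"turn":0},
  {"tx":0.97,"ty":-0.92,"tz":0,"turn":0},
  {"tx":0.97,"ty":-0.92,"tz":0,"turn":0},
])

```text
time: 1.82
tcp_pos: [453.9, -107.6, 321.4]
tool_rot: [-3.092, -0.546, -0.004]
contact_force: [-0.5, -0.2, -1.1]
width: 0.3
grip_force: 0.0
```

Call:
play_rows([
  {"tx":0.05,"ty":-0.05,"tz":0,"turn":-0.05},
  {"tx":0.15,"ty":-0.14,"tz":0,"turn":-0.1},
  {"tx":0.27,"ty":-0.25,"tz":0,"turn":-0.15},
  {"tx":0.4,"ty":-0.38,"tz":0,"turn":-0.2},
  {"tx":0.53,"ty":-0.5,"tz":0,"turn":-0.25},
  {"tx":0.66,"ty":-0.62,"tz":0,"turn":-0.3},
  {"tx":0.79,"ty":-0.74,"tz":0,"turn":-0.35},
  {"tx":0.9,"ty":-0.85,"tz":0,"turn":-0.35},
  {"tx":0.97,"ty":-0.92,"tz":0,"turn":-0.35},
  {"tx":0.97,"ty":-0.92,"tz":0,"turn":-0.35},
  {"tx":0.97,"ty":-0.92,"tz":0,"turn":-0.35},
])

```text
time: 2.73
tcp_pos: [573.0, 125.7, 320.6]
tool_rot: [2.834, 1.355, -0.002]
contact_force: [0.8, -1.6, -0.5]
width: -0.0
grip_force: 0.0
```

```bash
python3 - <<'E'
from cell import env,cams
from h import *
import cv2
s=env.observe();o=R.from_rotvec(s['tool_rot']).as_matrix()
print(s['time'],s['tcp_pos'],s['q'].round(2) if hasattr(s['q'],'round') else s['q']);print(o.round(3))
print((o.T@(np.array([574,129,122])-s['tcp_pos'])/200).round(3))
c=cams.camera('wrist');cv2.imwrite('pics/w1.png',c['image'][:,:,::-1])
E
```

```text
2.7333 [573.04476893 125.66379067 320.5678367 ] [-0.04  0.56 -0.44  1.56  0.26  1.08 -1.22]
[[ 0.628  0.778 -0.001]
 [ 0.778 -0.628 -0.001]
 [-0.001 -0.    -1.   ]]
[ 0.017 -0.007  0.993]
```

View pics/w1.png

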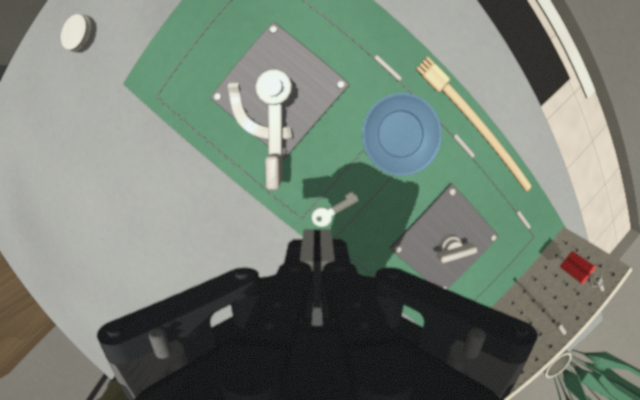

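The wrist view shows the fingers (318,235) on the knob's side of the lever, clear of the plate at (402,133) and the knob at (458,245). The paddle is at (274,172). I'll descend here.

Call:
play_rows([
  {"tx":0.01,"ty":-0.01,"tz":0.08,"turn":0},
  {"tx":0.02,"ty":-0.01,"tz":0.2,"turn":0},
  {"tx":0.02,"ty":-0.01,"tz":0.34,"turn":0},
  {"tx":0.02,"ty":-0.01,"tz":0.48,"turn":0},
  {"tx":0.02,"ty":-0.01,"tz":0.62,"turn":0},
  {"tx":0.02,"ty":-0.01,"tz":0.76,"turn":0},
  {"tx":0.02,"ty":-0.01,"tz":0.86,"turn":0},
  {"tx":0.02,"ty":-0.01,"tz":0.93,"turn":0},
  {"tx":0.02,"ty":-0.01,"tz":0.96,"turn":0},
  {"tx":0.02,"ty":-0.01,"tz":0.96,"turn":0},
])

```text
time: 3.62
tcp_pos: [572.9, 128.0, 128.1]
tool_rot: [2.835, 1.351, -0.005]
contact_force: [0.5, -0.2, 0.1]
width: 0.1
grip_force: 0.0
```

```bash
cat > plan.py <<'E'
# rows for pushing: lever angles a, contact gap g (tcp to paddle centre line), from current pose
import sys
from cell import env
from h import *
s=env.observe();o=R.from_rotvec(s['tool_rot']).as_matrix();print(s['time'],s['tcp_pos'],s['contact_force'])
piv=np.array([594.2,228.5]);th0=np.deg2rad(-128.7);r=93
g=float(sys.argv[1]);z=float(sys.argv[2])
yaw=np.arctan2(o[1,1],o[0,1])
for a in map(float,sys.argv[3:]):
    th=th0-a;t=np.array([np.sin(th),-np.cos(th)]);u=-t
    p=piv+r*np.array([np.cos(th),np.sin(th)])-g*t
    w=np.arctan2(u[1],u[0]);dy=(yaw-w+np.pi/2)%np.pi-np.pi/2
    print(a,p.round(1),(o.T@(np.r_[p,z]-s['tcp_pos'])/200).round(3),'turn',round(dy/(np.pi/2),3))
E
python3 plan.py 22 128 -0.1 0 .1 .2 .3 .4 .5 .6 .7 .8 .9 1 1.1 1.2 1.3 1.4
```

```text
3.6167 [572.94148492 128.02082839 128.11729004] [ 0.48886622 -0.19244591  0.12112052]
-0.1 [562.  138.5] [ 0.006 -0.075  0.001] turn -0.068
0.0 [553.2 142.2] [-0.007 -0.121  0.001] turn -0.004
0.1 [544.8 146.7] [-0.016 -0.168  0.001] turn 0.06
0.2 [536.9 152. ] [-0.02  -0.216  0.001] turn 0.123
0.3 [529.5 158.1] [-0.02  -0.263  0.001] turn 0.187
0.4 [522.8 164.9] [-0.014 -0.311  0.001] turn 0.251
0.5 [516.8 172.4] [-0.004 -0.358  0.001] turn 0.314
0.6 [511.6 180.4] [ 0.01  -0.403  0.001] turn 0.378
0.7 [507.2 188.9] [ 0.029 -0.447  0.001] turn 0.442
0.8 [503.7 197.7] [ 0.053 -0.488  0.001] turn 0.505
0.9 [501.1 206.9] [ 0.08  -0.528  0.001] turn 0.569
1.0 [499.4 216.3] [ 0.111 -0.564  0.   ] turn 0.633
1.1 [498.7 225.9] [ 0.146 -0.597  0.   ] turn 0.696
1.2 [498.9 235.4] [ 0.184 -0.626  0.   ] turn 0.76
1.3 [500.  244.9] [ 0.224 -0.651  0.   ] turn 0.824
1.4 [502.2 254.2] [ 0.267 -0.672 -0.   ] turn 0.887
```

Call:
play_rows([
  {"tx":0,"ty":-0.04,"tz":0,"turn":0},
  {"tx":0,"ty":-0.08,"tz":0,"turn":0},
  {"tx":-0.01,"ty":-0.12,"tz":0,"turn":0},
  {"tx":-0.01,"ty":-0.14,"tz":0,"turn":0.03},
  {"tx":-0.015,"ty":-0.165,"tz":0,"turn":0.06},
  {"tx":-0.02,"ty":-0.19,"tz":0,"turn":0.09},
  {"tx":-0.02,"ty":-0.215,"tz":0,"turn":0.12},
  {"tx":-0.02,"ty":-0.24,"tz":0,"turn":0.155},
  {"tx":-0.02,"ty":-0.263,"tz":0,"turn":0.187},
  {"tx":-0.02,"ty":-0.263,"tz":0,"turn":0.187},
])

```text
time: 4.45
tcp_pos: [531.3, 160.7, 131.1]
tool_rot: [3.001, 0.923, 0.006]
contact_force: [1.8, -2.3, 3.4]
width: 0.0
grip_force: 1.7
```

```bash
python3 plan.py 22 128 .4 .5 .6 .7 .8 .9 1 1.1 1.2 1.3; python3 - <<'E'
from cell import cams
import cv2
c=cams.camera('side')
a=cv2.resize(c['image'][190:350,230:430],None,fx=3.5,fy=3.5,interpolation=cv2.INTER_CUBIC)
cv2.imwrite('pics/s2.png',a[:,:,::-1])
E
```

```text
4.45 [531.32389651 160.70220868 131.1269072 ] [ 1.78957082 -2.30015837  3.37997273]
0.4 [522.8 164.9] [-0.023 -0.041  0.015] turn 0.064
0.5 [516.8 172.4] [-0.027 -0.089  0.015] turn 0.128
0.6 [511.6 180.4] [-0.026 -0.137  0.015] turn 0.192
0.7 [507.2 188.9] [-0.021 -0.184  0.015] turn 0.255
0.8 [503.7 197.7] [-0.01  -0.231  0.015] turn 0.319
0.9 [501.1 206.9] [ 0.005 -0.276  0.015] turn 0.383
1.0 [499.4 216.3] [ 0.024 -0.32   0.015] turn 0.446
1.1 [498.7 225.9] [ 0.048 -0.361  0.015] turn 0.51
1.2 [498.9 235.4] [ 0.076 -0.4    0.015] turn 0.574
1.3 [500.  244.9] [ 0.107 -0.436  0.015] turn 0.637
```

View pics/s2.png

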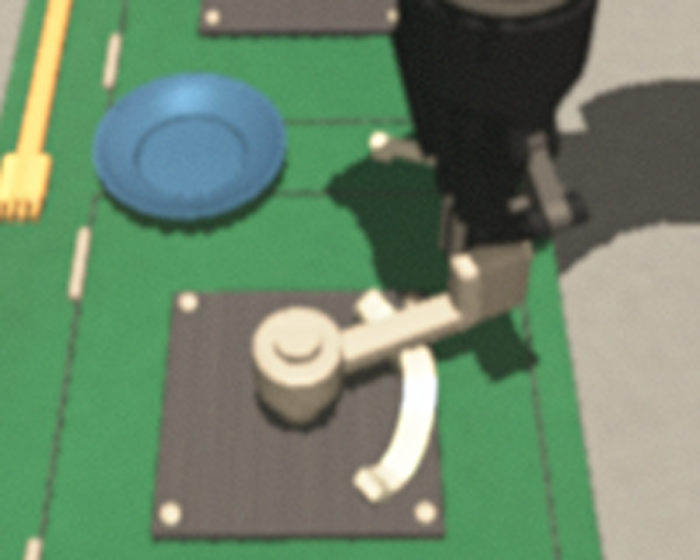

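The lever is moving: the paddle at (490,278) in the crop is being pushed up the cam by the shut fingers, with only a few newtons.

Call:
play_rows([
  {"tx":-0.01,"ty":-0.02,"tz":0,"turn":0.03},
  {"tx":-0.02,"ty":-0.045,"tz":0,"turn":0.065},
  {"tx":-0.025,"ty":-0.07,"tz":0,"turn":0.1},
  {"tx":-0.027,"ty":-0.09,"tz":0,"turn":0.13},
  {"tx":-0.027,"ty":-0.115,"tz":0,"turn":0.16},
  {"tx":-0.026,"ty":-0.14,"tz":0,"turn":0.19},
  {"tx":-0.024,"ty":-0.16,"tz":0,"turn":0.22},
  {"tx":-0.02,"ty":-0.185,"tz":0,"turn":0.255},
  {"tx":-0.016,"ty":-0.21,"tz":0,"turn":0.29},
  {"tx":-0.01,"ty":-0.235,"tz":0,"turn":0.32},
  {"tx":-0.002,"ty":-0.255,"tz":0,"turn":0.35},
  {"tx":0.005,"ty":-0.28,"tz":0,"turn":0.38},
])

```text
time: 5.5
tcp_pos: [498.6, 208.3, 129.4]
tool_rot: [-3.141, -0.001, 0.002]
contact_force: [1.1, 0.5, 0.0]
width: -0.1
grip_force: 0.0
```

```bash
python3 plan.py 22 128 .9 1 1.1 1.2 1.3 1.35; python3 - <<'E'
from cell import cams
import cv2
c=cams.camera('side')
a=cv2.resize(c['image'][190:350,230:430],None,fx=3.5,fy=3.5,interpolation=cv2.INTER_CUBIC)
cv2.imwrite('pics/s3.png',a[:,:,::-1])
E
```

```text
5.5 [498.5703557  208.32610765 129.4223516 ] [1.07266892 0.49899344 0.0015232 ]
0.9 [501.1 206.9] [0.013 0.007 0.007] turn 0.003
1.0 [499.4 216.3] [ 0.004 -0.04   0.007] turn 0.067
1.1 [498.7 225.9] [ 0.001 -0.088  0.007] turn 0.131
1.2 [498.9 235.4] [ 0.002 -0.135  0.007] turn 0.194
1.3 [500.  244.9] [ 0.008 -0.183  0.007] turn 0.258
1.35 [501.  249.6] [ 0.012 -0.206  0.007] turn 0.29
```

View pics/s3.png

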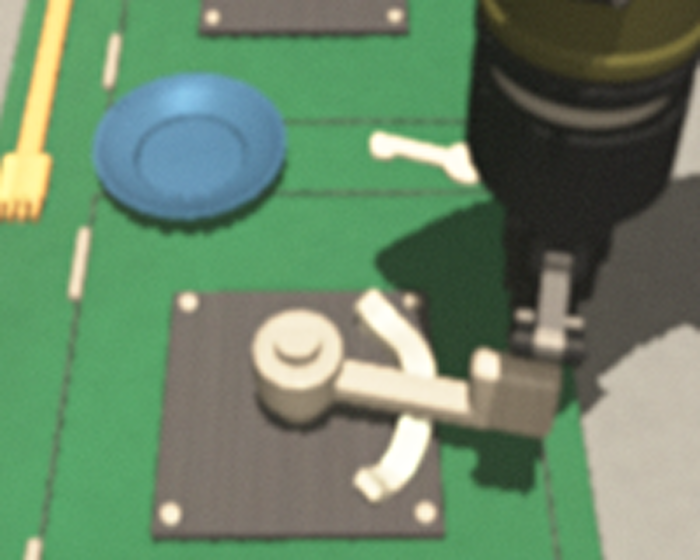

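The paddle (515,390) is past the hump, still next to the fingers. I'll follow it through to the notch.

Call:
play_rows([
  {"tx":0.01,"ty":-0.02,"tz":0.005,"turn":0.03},
  {"tx":0.005,"ty":-0.04,"tz":0.01,"turn":0.065},
  {"tx":0.002,"ty":-0.065,"tz":0.01,"turn":0.1},
  {"tx":0.001,"ty":-0.088,"tz":0.015,"turn":0.13},
  {"tx":0.001,"ty":-0.11,"tz":0.02,"turn":0.16},
  {"tx":0.002,"ty":-0.135,"tz":0.02,"turn":0.195},
  {"tx":0.005,"ty":-0.16,"tz":0.02,"turn":0.225},
  {"tx":0.008,"ty":-0.183,"tz":0.02,"turn":0.258},
  {"tx":0.012,"ty":-0.206,"tz":0.02,"turn":0.29},
  {"tx":0.012,"ty":-0.206,"tz":0.02,"turn":0.29},
])

```text
time: 6.38
tcp_pos: [501.2, 250.5, 125.3]
tool_rot: [-3.06, 0.703, 0.001]
contact_force: [-0.5, 0.6, -0.1]
width: -0.2
grip_force: 0.0
```

```bash
python3 plan.py 22 124 1.35 1.4 1.45; python3 - <<'E'
from cell import cams
import cv2
c=cams.camera('side')
a=cv2.resize(c['image'][190:350,230:430],None,fx=3.5,fy=3.5,interpolation=cv2.INTER_CUBIC)
cv2.imwrite('pics/s4.png',a[:,:,::-1])
E
```

```text
6.3833 [501.21912551 250.48814913 125.31938737] [-0.49495978  0.55861809 -0.13416149]
1.35 [501.  249.6] [0.001 0.005 0.007] turn 0.002
1.4 [502.2 254.2] [-0.004 -0.019  0.007] turn 0.034
1.45 [503.6 258.8] [-0.008 -0.042  0.007] turn 0.065
```

View pics/s4.png

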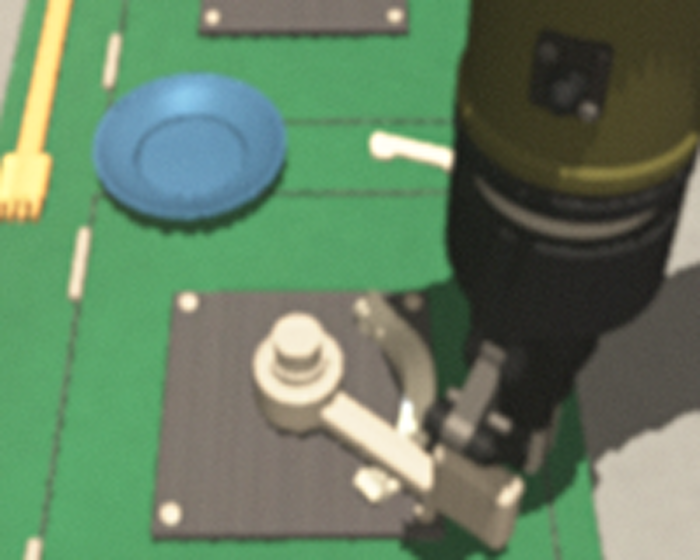

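The lever has dropped: the post now stands proud of the hub at (298,345) and the paddle is at (478,497). I'll back off sideways, then rise.

Call:
play_rows([
  {"tx":0,"ty":0.05,"tz":0,"turn":0},
  {"tx":0,"ty":0.12,"tz":0,"turn":0},
  {"tx":0,"ty":0.18,"tz":-0.02,"turn":0},
  {"tx":-0.05,"ty":0.22,"tz":-0.12,"turn":0},
  {"tx":-0.1,"ty":0.25,"tz":-0.3,"turn":0},
  {"tx":-0.15,"ty":0.3,"tz":-0.5,"turn":0},
  {"tx":-0.2,"ty":0.4,"tz":-0.65,"turn":0},
  {"tx":-0.2,"ty":0.55,"tz":-0.8,"turn":0},
  {"tx":-0.2,"ty":0.7,"tz":-0.9,"turn":0},
  {"tx":-0.2,"ty":0.8,"tz":-0.95,"turn":0},
  {"tx":-0.2,"ty":0.8,"tz":-0.95,"turn":0},
])

```text
time: 7.35
tcp_pos: [393.9, 117.3, 317.5]
tool_rot: [3.058, -0.716, 0.003]
contact_force: [-0.2, 0.1, -0.8]
width: -0.2
grip_force: 0.0
```

```bash
python3 - <<'E'
from cell import cams
import cv2,pickle,numpy as np
d={n:cams.camera(n) for n in('side','top')};pickle.dump(d,open('c5.pkl','wb'))
a=cv2.resize(d['side']['image'][250:350,265:365],None,fx=4,fy=4,interpolation=cv2.INTER_CUBIC)
b=cv2.resize(d['top']['image'][170:270,145:245],None,fx=4,fy=4,interpolation=cv2.INTER_CUBIC)
cv2.imwrite('pics/f5.png',np.hstack([a,b])[:,:,::-1])
o=pickle.load(open('c0.pkl','rb'))
# knob change
print(np.abs(o['side']['image'][150:205,285:350].astype(int)-d['side']['image'][150:205,285:350]).mean())
E
```

```text
6.416969696969697
```

View pics/f5.png

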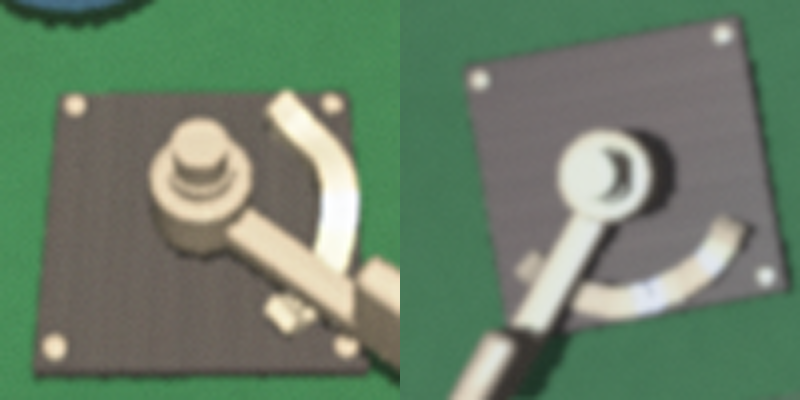

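The left half (side) shows the post proud of the hub at (201,145) and the lever beyond the rail's hump near its end stop block (290,310). The right half (top) shows the lever pointing down-left. I'll check the angle, the drop and the knob.

```bash
python3 - <<'E'
from h import *
import cv2
o=pickle.load(open('c0.pkl','rb'));d=pickle.load(open('c5.pkl','rb'))
def ang(p,q,z):
    v=plane(o['top'],q,z)-plane(o['top'],p,z);return np.arctan2(v[1],v[0])
a=ang((145+312/5,165+283/5),(145+423/5,165+378/5),126);b=ang((145+190/4,170+225/4),(145+135/4,170+325/4),117)
print('turn',(a-b)%(2*np.pi))
# hub drop from side-view: z on vertical through the pivot
for v in (235+278/5,250+181/4):
    z=min(np.arange(110,160,.5),key=lambda z:np.linalg.norm(plane(o['side'],(315.3,v),z)[:2]-[594.2,228.5]));print('hub z',z)
f=lambda i,n,y,x:cv2.resize(i[n]['image'][y:y+60,x:x+60],None,fx=5,fy=5,interpolation=cv2.INTER_CUBIC)
k=np.vstack([np.hstack([f(i,'side',150,285),f(i,'top',150,345)]) for i in(o,d)])
cv2.imwrite('pics/k.png',k[:,:,::-1])
E
```

```text
turn 1.3563940326597272
hub z 136.0
hub z 124.0
```

View pics/k.png

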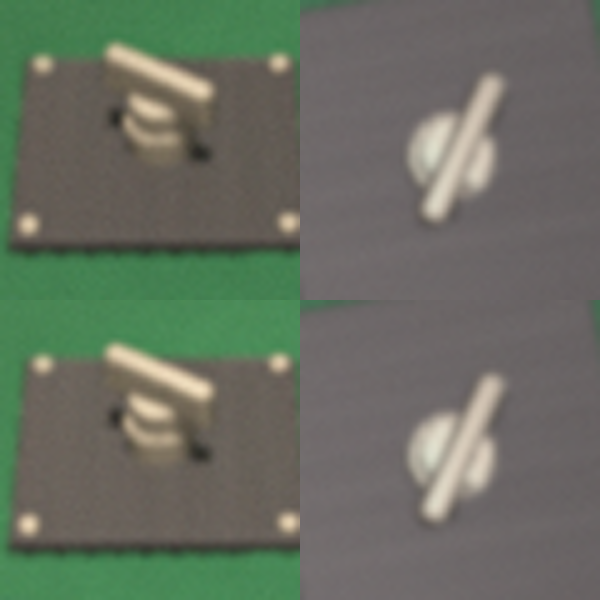

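The knob looks the same before (top row) and after (bottom row), with its wing at (160,72) and (160,372). The latch has turned about 1.36 rad and dropped about 10 mm, so it is in the notch.

```bash
python3 -c "
from cell import job
print(job.close_job())"
```

```text
the job is handed in; nothing more can be done
None
```

The latch lever is fastened: it turned about 1.36 rad clockwise over the hump and dropped about 10 mm into the notch. The arm is clear of it, the winged knob looks unmoved in the before and after pictures, and the job is handed in (the hand-in returned no verdict).

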